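# Change the mould in the drawer press

### The job

Change the mould in the forming press: slide the yellow-framed guard fully open, pull the tray out to its stop by its black grip, and stand the used mould from the tray flat on the dark cooling plate. Then set the mould with the round brass dome down on the red pad, centred and with its long side along the tray's travel, push the tray fully home and slide the guard fully shut. Put the moulds down without dropping or tipping them, and leave everything else on the bench where it is.

Things in the scene. Friction and masses are not known exactly. Their poses are not given: they have to be found in the camera images.
- press: fixed press; origin on the bench in the middle of its mouth under the guard; x points into the press, z up (mm below in its axes). Blue base to z 50 mm, x -10..290, y -340..130. Mouth 200 mm wide. Guard rail x -8..16, z 164..184. Head plate z to 206 from x 17, screw T bar to z 293 at x 125 (y +-130). Upper platen underside z 123. Grey control unit z to 183 at y -338..-138, x from 27
- guard_window (a joint): guard travel, m: 0 shut, 0.20 fully open; slides along the press's -y. Starts 0 to 0.03. About 2 N friction + 6 N per m/s, stays where left. Clear window in a yellow frame, 210 mm wide, in the plane x = 0, z 85 to 166 mm: the bare tray passes under it, a mould does not
- guard_handle (a point): top of the guard's black bow handle: an upright 12 mm round bar, axis 40 mm in front of the window (press x -40; y +85 when shut), z 100 to 168 mm, with a horizontal arm back to the window at each end. The point is on the bar axis at z 168 (the metal ends 6 mm higher). Pinch it across the press's y from above
- tray_plate (a joint): tray travel, m: 0 fully home, 0.24 pulled out to its stop; slides along the press's -x. Starts 0 to 0.025. About 3.5 N friction + 12 N per m/s, stays where left
- tray_grip (a point): top centre (z 116 mm) of the tray's upright round black grip, 26 to 30 mm across and 43 mm tall, on a 56 mm wide tongue whose top is at z 65 mm; at press x -90, y 0 when home, outside the guard
- pad (a point): centre of the top (z 68 mm) of the red pad on the tray, axes parallel to the press's. Pad 140 (x) by 96 (y) by 3 mm on the 170 mm wide aluminium tray, underside z 55. At press x 115, y 0 when home, so x -125 when the tray is at its stop
- mould_old: the used mould, starts on the tray inside the press: aluminium block 100 (x) by 56 (y) by 28 mm with a dark flat-topped form 74 x 34 x 12 mm on top, 40 mm high in all, 0.3 to 0.65 kg. Origin under its centre, x along its length.
- mould_new: the mould to load: the same 100 x 56 x 28 mm aluminium block with a single round brass dome, 46 mm across and 13 mm high, on top (41 mm in all), 0.3 to 0.65 kg, lying on the bench. Origin under its centre, x along its length. Either end may point into the press.
- mould_ribs: a mould not wanted now: the same block with two long steel ribs on top (39 mm high in all); a bystander. It may lie in either of the two mould places. Origin under its centre, x along its length.
- cooling_plate: dark ribbed cooling plate, fixed, 160 (x) by 110 (y) by 12 mm, flat on top for standing moulds on. Origin under its centre.
- clip_a: loose black belt clip, 70 x 22 x 15 mm, lying flat; a bystander; origin under its centre, x along its length
- clip_b: loose black belt clip, 70 x 22 x 15 mm, lying flat; a bystander; origin under its centre, x along its length
- clip_c: loose black belt clip, 70 x 22 x 15 mm, lying flat; a bystander; origin under its centre, x along its length
- jar: clear jar with a steel cap, 60 mm across, 70 mm tall; a bystander; origin under its centre
- screwdriver: orange-handled screwdriver lying along its x axis, 26 mm high; a bystander; origin under its middle
- drill: green cordless drill standing on its battery, 205 mm tall, reaching 180 mm from its axis along its x axis; a bystander; origin under the middle of its battery
Not all that is in view belongs to the job. What is shaped like the mould_new but orange or pink is not meant.

How it is judged:
On the way, in this order (a step that is already met when the one before it is completed fails the run):
1. the guard is slid fully open (within 12 mm of its stop) (value of joint guard_window above 0.188 m), for 0.1 s.
2. the tray is pulled out to its stop (within 8 mm) with the used mould still on its pad (value of joint tray_plate above 0.232 m and value of joint guard_window above 0.188 m and x of mould_old in the frame of pad between -0.045 and 0.045 m and y of mould_old in the frame of pad between -0.045 and 0.045 m and z of mould_old in the frame of pad between -0.004 and 0.006 m), for 0.2 s.
3. the used mould stands flat on the cooling plate, released (x of mould_old in the frame of cooling_plate between -0.055 and 0.055 m and y of mould_old in the frame of cooling_plate between -0.04 and 0.04 m and z of mould_old in the frame of cooling_plate between 0.008 and 0.018 m and angle between mould_old's own z axis and vertical below 0.08 rad and contact force between the fingers and mould_old below 0.2 N and linear speed of mould_old below 0.02 m/s), for 0.3 s.
4. the domed mould sits on the pad of the pulled-out tray, released (x of mould_new in the frame of pad between -0.025 and 0.025 m and y of mould_new in the frame of pad between -0.025 and 0.025 m and z of mould_new in the frame of pad between -0.004 and 0.006 m and contact force between the fingers and mould_new below 0.2 N and linear speed of mould_new below 0.02 m/s and value of joint tray_plate above 0.18 m), for 0.3 s.
5. the tray is pushed home (within 6 mm) with the domed mould on it, the guard still open (value of joint tray_plate below 0.006 m and value of joint guard_window above 0.15 m and x of mould_new in the frame of pad between -0.025 and 0.025 m and y of mould_new in the frame of pad between -0.025 and 0.025 m and z of mould_new in the frame of pad between -0.004 and 0.006 m), for 0.2 s.
At the end, for the whole second after the job is handed in: Domed mould flat on the pad, centre within 12 mm of the pad centre each way, long side within 0.15 rad of the tray travel; tray within 6 mm of home, guard within 8 mm of shut; used mould flat on the cooling plate, centre within 55 x 40 mm of the plate centre; both at rest (x of mould_new in the frame of pad between -0.012 and 0.012 m and y of mould_new in the frame of pad between -0.012 and 0.012 m and z of mould_new in the frame of pad between -0.004 and 0.006 m and angle between the x axis of mould_new and the x axis of pad, either way round below 0.15 rad and x of mould_old in the frame of cooling_plate between -0.055 and 0.055 m and y of mould_old in the frame of cooling_plate between -0.04 and 0.04 m and z of mould_old in the frame of cooling_plate between 0.008 and 0.018 m and angle between mould_old's own z axis and vertical below 0.08 rad and value of joint tray_plate below 0.006 m and value of joint guard_window below 0.008 m and linear speed of each of mould_new, mould_old below 0.02 m/s); the robot touches nothing.
It fails at once if a mould is tipped by more than 0.5 rad (angle between any of mould_new, mould_old's own z axis and vertical above 0.5 rad).
It fails at once if a mould is dropped or flung: it moves faster than 0.6 m/s with no finger touching it (a fall of about 20 mm) ((contact force between the fingers and mould_new below 0.2 N and linear speed of mould_new above 0.6 m/s) or (contact force between the fingers and mould_old below 0.2 N and linear speed of mould_old above 0.6 m/s)).
It fails at once if a bystander (ribbed mould, clip, jar, screwdriver or drill) is moved more than 20 mm (distance of any of mould_ribs, clip_a, clip_b, clip_c, jar, screwdriver, drill from where it was at the start of the episode above 0.02 m).
It also fails if it takes over 72 s, if anything falls off the work surface, if the arm or the gripper's body presses on something with over 40 N, if the wrist force passes 120 N, or if a joint passes its speed limit or range.

### The arm

A 6-joint arm with a two-finger parallel gripper is mounted at the origin on the work surface. World frame = base frame: x ahead of the robot, y to its left, z up, the work surface at z = 0. Lengths are in m, angles in rad, forces in N, time in s.
With the tool pointing down it reaches from about 0.325 to 0.875 m from the base axis. Payload 4.4 kg.
Tool frame: the origin (TCP) lies between the finger pads; the fingertips stand 11 mm ahead of it and the grasp point (between the pads) lies 8 mm behind it; z points along the fingers, y is the line along which they close (so a half turn about z gives the same grasp; the last joint's range is limited). The gripper opens to 85 mm and grips with 20 to 120 N. Pads are 22 mm wide; open, the fingers measure 114 mm over their backs; the gripper's body (76 mm by 85 mm) begins 54 mm behind the grasp point. The pads swing forward as they close: fully open they stand 13 mm farther back than shut.
Start: joints at [-1.446, 0.207, 1.542, -0, 1.393, -0.15], TCP at [0.157, -0.553, 0.242] pointing down, gripper open.
Joint ranges: [-2.73, 2.73], [-0.86, 2.22], [0.23, 2.46], [-1.11, 4.25], [0.08, 2.63], [-2.82, 2.82]. Speed limits (rad/s): [2.79, 2.79, 3.14, 3.14, 3.14, 3.14].

### API

Orientations are given as a unit quaternion [w, x, y, z].
In Python, from plant import * gives the robot as it stands.
- The arm moves only by the tool move_arm, never from a script. Its argument "increments" is a list of rows, each a list of 2 entries, a list of its own where there are three numbers: the shift along the tool's x, y, z in units of 25 cm (1.0 is 25 cm), then the turn about the tool's z in units of 180 degrees (1.0 is 180 degrees). A call has 1 to 5 rows; each row is the pose to reach, as a shift and turn from the pose commanded when the call began, along the tool's axes at that moment, turning the shorter way round; what a row does not reach only later rows make up. A row lasts 1/8 s, in which the tool goes at most 62.5 mm and 10.7 degrees, less where a joint would pass 70% of its speed; a pose out of reach is approached as far as the arm can. A call with a number of a shift or a turn outside -1 to 1 is refused whole. A call with a gripper value outside its range is refused whole. "claw" is the closure, from -1 (fully open) to 1 (shut), set as the call begins (left out, the last holds). The fingers move at their own pace and stop on an object; "force" is the grip in N (left out, the last holds). Time passes only in rows, so rows that repeat a pose let the fingers close. It gives the time, the measured TCP pose, the force, the opening and the grip force at its end, in the units of the state.
- read_state(): the state, without advancing time (a new reading comes with each control period).
- capture(name): name is "side" or "top" or "wrist"; returns a dict with "color" (384x512x3 uint8, red, green, blue), "mtx" (3x3 intrinsics, pixels), "extrinsics" (4x4, takes a point from world to camera coordinates); the wrist camera has in their place "mount" (4x4, takes a point from camera to tool coordinates, whose origin is the TCP and whose axes are the flange's). Camera axes: x right, y down, z forward; pixel columns grow to the right and rows downward; lengths in m; the calibration is good to about 2 mm. A picture is of the moment at which its call begins: read the wrist's pose just before it. There is no depth.
- finish_job(): hands the job in; it is judged then, once.
The state is a dict: "time_s": time; "qpos": joint angles; "qd": joint speeds; "tau": joint torques, N m; "eef_pos": TCP position; "tcp_rot": TCP orientation; "wrist_force": force on the tool from outside, world axes, zero at the start; "wrist_torque": the same for the moment, N m; "finger_gap": finger opening in m; "gripper_force": force on a finger pad.
Only numpy, scipy, OpenCV 4.12 (cv2) and the standard library are available. Lean on these libraries where they do the work, as an engineer would, in place of code of your own. Each camera call takes 0.05 s, during which the arm holds its last target. There are 200 camera calls.

## Working session

There is one attempt and no reset: what is moved stays moved. The work goes in short steps, Python scripts to look and compute and a tool call to move; the robot and the scene stay as the last step left them, time stands still between calls to the robot, and variables do not carry over. Pictures are saved under pics/ and viewed, at most 10 in all, crops included, and the job is handed in when it is done.

Besides the shell and the picture viewer there is one more tool, called after "Call:" as name(argument=value, ...) on one line, values as JSON. move_arm: Moves the arm, as the interface text tells. Its arguments: {"type":"object","properties":{"increments":{"type":"array","items":{"type":"array"}},"claw":{"type":"number"},"force":{"type":"number"}},"required":["increments"]}

```bash
ls; mkdir -p pics; cat > h.py <<'E'
from plant import *
import numpy as np, cv2
from scipy.spatial.transform import Rotation as R
def save(c,n): cv2.imwrite('pics/'+n+'.png',c['color'][:,:,::-1])
def ray(c,uv,z):
    K=np.array(c['mtx']);T=np.array(c['extrinsics'])
    d=T[:3,:3].T@np.linalg.solve(K,[uv[0],uv[1],1.]);o=-T[:3,:3].T@T[:3,3]
    return o+d*(z-o[2])/d[2]
E
python3 - <<'E'
from h import *
s=read_state();print(s)
for n in('top','side'):
    c=capture(n);save(c,n+'0');np.savez(n+'0.npz',**c);T=c['extrinsics'];print(n,np.round(T,3).tolist(),np.round(-T[:3,:3].T@T[:3,3],3))
E
```

```text
pics
{'time_s': 0.0, 'qpos': array([-1.44549784e+00,  2.07421709e-01,  1.54295106e+00,  1.86001704e-05,
        1.39352775e+00, -1.50501874e-01]), 'qd': array([-1.83106387e-03, -1.47399005e-04,  8.21957089e-05, -9.75421715e-04,
       -1.15759897e-03, -3.31650305e-04]), 'tau': array([ 1.04731924e-03, -3.83032608e+01, -2.91594815e+01, -1.21262824e-04,
        1.04582010e-02,  8.62204899e-06]), 'eef_pos': array([ 0.15648278, -0.55253221,  0.24112615]), 'tcp_rot': array([-1.15372425e-03,  9.90506396e-01,  1.37461806e-01,  2.36928229e-05]), 'wrist_force': array([ 0.23949588,  0.13853507, -0.3858482 ]), 'wrist_torque': array([-0.00880427,  0.04204572,  0.0342173 ]), 'gripper_force': 0.0, 'finger_gap': 0.08523435144738238}
top [[-0.0, -1.0, 0.004, -0.102], [-0.993, -0.0, -0.117, 0.516], [0.117, -0.004, -0.993, 1.597], [0.0, 0.0, 0.0, 1.0]] [ 0.325 -0.096  1.646]
side [[0.985, -0.169, -0.011, -0.516], [-0.098, -0.513, -0.853, 0.087], [0.139, 0.841, -0.523, 1.279], [0.0, 0.0, 0.0, 1.0]] [ 0.339 -1.118  0.737]
```

View pics/top0.png

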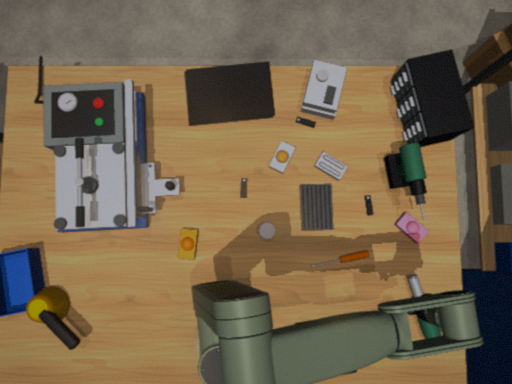

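View pics/side0.png

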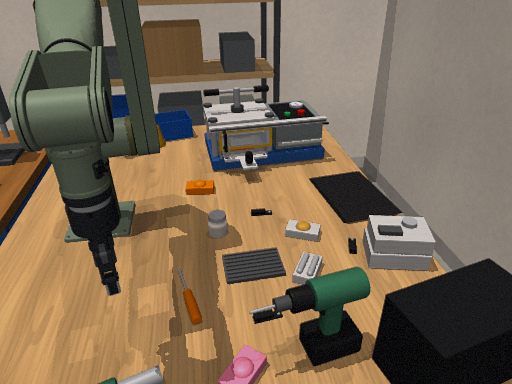

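The top view shows the press at upper left, opening to world −y. The grip is at about (172,186), the domed mould at (283,156) and the ribbed mould at (331,165). The cooling plate is at (316,206), and the clips are at (306,122), (244,187) and (368,204). Next I'll enlarge the press and measure the colour blobs.

```bash
python3 - <<'E'
from h import *
a=np.load('top0.npz');b=np.load('side0.npz')
i=a['color'][75:240,40:200][:,:,::-1];j=b['color'][75:180,195:335][:,:,::-1]
i=cv2.resize(i,(400,412),interpolation=cv2.INTER_CUBIC);j=cv2.resize(j,(400,300),interpolation=cv2.INTER_CUBIC)
o=np.zeros((412,800,3),np.uint8);o[:,:400]=i;o[:300,400:]=j;cv2.imwrite('pics/press.png',o)
c=a;img=a['color'];hsv=cv2.cvtColor(img,cv2.COLOR_RGB2HSV)
def blobs(m,name,z,box,amin=30):
    x0,y0,x1,y1=box;mm=np.zeros_like(m,np.uint8);mm[y0:y1,x0:x1]=m[y0:y1,x0:x1]
    cs,_=cv2.findContours(mm,cv2.RETR_EXTERNAL,cv2.CHAIN_APPROX_NONE)
    for k in cs:
        if cv2.contourArea(k)<amin: continue
        r=cv2.minAreaRect(k);P=np.array([ray(c,p,z)[:2] for p in cv2.boxPoints(r)])
        e0=P[1]-P[0];e1=P[2]-P[1];L=e0 if np.hypot(*e0)>np.hypot(*e1) else e1
        print(name,np.round(r[0],1),'ctr',np.round(P.mean(0),4),'size',np.round([np.hypot(*e0),np.hypot(*e1)],3),'ang',round(np.degrees(np.arctan2(L[1],L[0])),1))
H,S,V=[hsv[:,:,k].astype(int) for k in range(3)]
blobs((S<45)&(V>110),'mould',.028,(262,130,352,182))
blobs((H>8)&(H<25)&(S>150)&(V>150),'dome',.034,(270,140,300,170),15)
blobs((V<95),'plate',.012,(295,175,338,238))
blobs((H>100)&(H<130)&(S>120)&(V<160),'blue',.05,(40,75,160,240))
blobs(V<60,'clip',.015,(235,110,380,220),15)
blobs((S<60)&(V>150),'white',.18,(125,75,136,240))
blobs((V<70),'grip',.116,(160,175,182,197),8)
E
```

```text
mould [330.9 165.5] ctr [ 0.5931 -0.3519] size [0.056 0.099] ang -121.6
mould [281.6 156.3] ctr [ 0.6252 -0.1815] size [0.101 0.054] ang -26.4
dome [281.5 156. ] ctr [ 0.625  -0.1808] size [0.031 0.028] ang -90.0
plate [316.1 206.8] ctr [ 0.4513 -0.3004] size [0.107 0.156] ang -178.7
blue [139. 102.] ctr [0.8117 0.3126] size [0.014 0.064] ang -178.3
clip [368.4 205.3] ctr [ 0.4559 -0.4811] size [0.017 0.06 ] ang -173.5
clip [329. 202.] ctr [ 0.4675 -0.345 ] size [0.005 0.118] ang -178.3
clip [305.6 121.7] ctr [ 0.7514 -0.2675] size [0.017 0.059] ang -108.9
clip [254.  114.5] ctr [ 0.7773 -0.0855] size [0.134 0.033] ang -89.9
white [129.6 152.5] ctr [0.6132 0.3042] size [0.02 0.47] ang -177.0
grip [169.8 185.3] ctr [0.513  0.1876] size [0.021 0.028] ang -134.6
```

View pics/press.png

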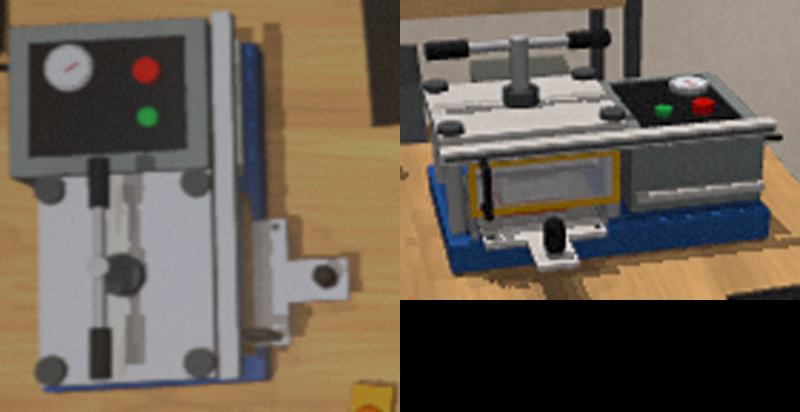

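The enlarged view shows the rail tilted about 3°, the bow handle near px (146,208) and the grip at (170,185). The two agree with press origin ≈ (0.509, 0.295), and the tray is about 17 mm out. I'll refine these and plan the first moves.

```bash
cat >> h.py <<'E'
# press frame
YAW=np.radians(93.0); O=np.array([.5085,.2947])
def setpress(o,yaw):
    global O,YAW; O=np.array(o);YAW=yaw
def p2w(x,y):
    c,s=np.cos(YAW),np.sin(YAW); return O+np.array([c*x-s*y,s*x+c*y])
def w2p(p):
    c,s=np.cos(YAW),np.sin(YAW); d=np.array(p)-O; return np.array([c*d[0]+s*d[1],-s*d[0]+c*d[1]])
def plan(pts,s=None):
    "pts: (x,y,z,tool-y angle deg); print increments for each, each from the previous"
    s=s or read_state();p=np.array(s['eef_pos']);M=R.from_quat(np.roll(s['tcp_rot'],-1)).as_matrix()
    print('t',round(s['time_s'],2),'at',np.round(p,4),'toolyang',round(np.degrees(np.arctan2(M[1,1],M[0,1])),2),'gap',s['finger_gap'])
    for q in pts:
        a0=np.degrees(np.arctan2(M[1,1],M[0,1])); da=(q[3]-a0+180)%360-180
        v=M.T@(np.array(q[:3])-p); n=max(np.linalg.norm(v)/.0625,abs(da)/10.7)
        print(np.round(q,4),'-> shift',np.round(v/.25,4),'turn',round(-da/180,4),'rows>=',round(n,1))
        p=np.array(q[:3]);y=np.radians(q[3]);M=np.array([[-np.sin(y)*-1*-1,np.cos(y),0],[np.cos(y),np.sin(y),0],[0,0,-1.]]) if 0 else np.column_stack([[-np.sin(y),np.cos(y),0],[np.cos(y),np.sin(y),0],[0,0,-1.]])
E
python3 - <<'E'
import h
from h import *
a=np.load('top0.npz');img=a['color'];g=cv2.cvtColor(img,cv2.COLOR_RGB2GRAY).astype(float)
# rail: subpixel left/right edges per row
L=[];Rr=[]
for r in range(90,220,4):
    row=g[r-1:r+2].mean(0)[118:146];d=np.diff(row)
    L.append(ray(a,(118+.5+np.argmax(d[:14]),r),.184)[:2]);Rr.append(ray(a,(118+.5+8+np.argmin(d[8:20]),r),.184)[:2])
for E in(L,Rr):
    E=np.array(E);k=np.polyfit(E[:,0],E[:,1],1);res=E[:,1]-np.polyval(k,E[:,0]);m=abs(res-np.median(res))<.004;k=np.polyfit(E[m,0],E[m,1],1)
    print('edge slope deg',np.degrees(np.arctan(k[0])),'y at x=.61',np.polyval(k,.61),m.sum(),len(m))
hsv=cv2.cvtColor(img,cv2.COLOR_RGB2HSV)
print('col129 rows bright', [(r,int(g[r,129])) for r in list(range(76,86))+list(range(218,232))])
print(g[200:216,136:160].astype(int))
for uv in((146,208),(143,209),(150,208)): print('handle',uv,ray(a,uv,.172)[:2],w2p(ray(a,uv,.172)[:2]))
print('grip',w2p(ray(a,(169.8,185.3),.116)[:2]))
s=read_state()
plan([(.42,-.20,.30,3)],s)
E
```

```text
edge slope deg 3.184788597376776 y at x=.61 0.31540352091034857 33 33
edge slope deg 3.189313963128379 y at x=.61 0.292604666847895 32 33
col129 rows bright [(76, 131), (77, 130), (78, 136), (79, 150), (80, 160), (81, 163), (82, 162), (83, 163), (84, 162), (85, 161), (218, 165), (219, 163), (220, 165), (221, 163), (222, 165), (223, 164), (224, 165), (225, 162), (226, 142), (227, 94), (228, 82), (229, 124), (230, 136), (231, 133)]
[[ 73  75  79  84  83  94 111 115 115 122 126 129 135 151 156 154 160 157
  152 114  90  86  92  89]
 [ 75  72  78  83  80  93 108 114 117 122 127 128 126 134 137 133 135 136
  131 105  82  88  93  92]
 [ 76  74  78  81  85  93 108 115 119 125 127 129 130 128 127 128 132 127
  123  98  86  92  92  92]
 [ 72  73  77  83  86  93 109 116 119 127 130 131 131 130 130 130 129 133
  127 104  86  87  91  97]
 [ 69  75  78  80  85  93 107 116 119 126 130 127 128 134 139 136 138 135
  130 102  88  87  92  94]
 [ 66  73  79  77  82  88 102 109 111 117 119 124 133 149 158 155 152 149
  133 108  88  89  90  92]
 [ 73  70  70  72  70  76  83  82  84  90  93 100 118 142 15
[... 644 characters left out ...]
2]
 [ 72  65  69  73  76  82  91  98  95  90  88  85  87 104 111 112 109 106
  107 116 124 131 134 132]
 [ 74  62  68  65  66  73  77  78  77  75  68  66  72  91  96  96  93  92
  100 117 132 137 132 136]
 [ 74  65  65  67  69  69  70  69  71  68  60  65  73  88  94 103 104 104
  109 125 134 134 135 135]]
handle (146, 208) [0.43471501 0.2495926 ] [-0.04118397  0.07604461]
handle (143, 209) [0.4315948  0.25883913] [-0.03178682  0.07867661]
handle (150, 208) [0.43471587 0.23714493] [-0.05361463  0.07669521]
grip [-0.10735102  0.00127039]
t 0.1 at [ 0.1565 -0.5526  0.2412] toolyang -74.2 gap 0.08535805666625602
[ 0.42 -0.2   0.3   3.  ] -> shift [ 1.3984 -1.0706 -0.2324] turn -0.4289 rows>= 7.2
```

```bash
sed -i 's/^YAW=.*/YAW=np.radians(93.19); O=np.array([.5079,.2942])/' h.py; python3 - <<'E'
from h import *
h=p2w(-.04,.077);print(h)
plan([(.30,-.40,.28,-35),(.42,-.2,.28,3.2),(.41,.03,.28,3.2),(h[0],h[1],.28,3.2)])
E
```

```text
[0.4332452  0.24997714]
t 0.1 at [ 0.1565 -0.5526  0.2412] toolyang -74.2 gap 0.08535805666625602
[  0.3   -0.4    0.28 -35.  ] -> shift [ 0.7187 -0.4314 -0.154 ] turn -0.2178 rows>= 3.7
[ 0.42 -0.2   0.28  3.2 ] -> shift [ 0.9306 -0.0657  0.    ] turn -0.2122 rows>= 3.7
[0.41 0.03 0.28 3.2 ] -> shift [0.9208 0.0114 0.    ] turn -0.0 rows>= 3.7
[0.4332 0.25   0.28   3.2   ] -> shift [0.8733 0.142  0.    ] turn -0.0 rows>= 3.5
```

Call:
move_arm(increments=[[[0.72, -0.43, -0.155], -0.218], [[0.72, -0.43, -0.155], -0.218], [[0.72, -0.43, -0.155], -0.218], [[0.72, -0.43, -0.155], -0.218], [[0.72, -0.43, -0.155], -0.218]], claw=-1, force=40)

```text
time_s: 0.72
eef_pos: [0.3016, -0.3995, 0.2812]
tcp_rot: [0.0, 0.886, 0.463, 0.0]
wrist_force: [-0.6, -1.0, -0.6]
finger_gap: 0.0855
gripper_force: 0.0
```

Call:
move_arm(increments=[[[0.93, -0.066, 0], -0.212], [[0.93, -0.066, 0], -0.212], [[0.93, -0.066, 0], -0.212], [[0.93, -0.066, 0], -0.212], [[0.93, -0.066, 0], -0.212]])

```text
time_s: 1.35
eef_pos: [0.4207, -0.1994, 0.2804]
tcp_rot: [-0.001, 0.686, 0.727, -0.0]
wrist_force: [0.0, 0.0, -0.5]
finger_gap: 0.0856
gripper_force: 0.0
```

Call:
move_arm(increments=[[[0.92, 0.011, 0], 0], [[0.92, 0.011, 0], 0], [[0.92, 0.011, 0], 0], [[0.92, 0.011, 0], 0], [[0.92, 0.011, 0], 0]])

```text
time_s: 1.98
eef_pos: [0.4098, 0.0295, 0.2807]
tcp_rot: [-0.0, 0.687, 0.727, -0.0]
wrist_force: [0.2, -0.1, 0.2]
finger_gap: 0.085
gripper_force: 0.0
```

Call:
move_arm(increments=[[[0.8, 0.14, 0], 0], [[0.8, 0.14, 0], 0], [[0.8, 0.14, 0], 0], [[0.8, 0.14, 0], 0], [[0.8, 0.14, 0], 0]])

```text
time_s: 2.6
eef_pos: [0.4347, 0.2293, 0.2804]
tcp_rot: [0.0, 0.688, 0.726, -0.001]
wrist_force: [0.6, -0.3, -0.2]
finger_gap: 0.0859
gripper_force: 0.0
```

```bash
cat >> h.py <<'E'
def wcap(name):
    s=read_state();c=capture('wrist');M=R.from_quat(np.roll(s['tcp_rot'],-1)).as_matrix()
    T=np.eye(4);T[:3,:3]=M;T[:3,3]=s['eef_pos'];c=dict(color=c['color'],mtx=c['mtx'],extrinsics=np.linalg.inv(T@np.array(c['mount'])));save(c,name);np.savez(name+'.npz',**c);return s,c
def proj(c,P):
    q=c['extrinsics'][:3,:3]@np.array(P)+c['extrinsics'][:3,3];q=c['mtx']@q;return q[:2]/q[2]
E
python3 - <<'E'
from h import *
s,c=wcap('w1');plan([],s)
for n,p in(('handle',(-.04,.077,.174)),('grip',(-.1073,0.001,.116)),('padgrip',(-.1073,0.001,.065))):
    w=p2w(*p[:2]);print(n,proj(c,[*w,p[2]]))
E
```

```text
t 2.6 at [0.4347 0.2293 0.2804] toolyang 3.13 gap 0.08587822236170009
handle [255.90430244 168.45909748]
grip [325.44009648 217.65525266]
padgrip [316.2511     202.74300689]
```

View pics/w1.png

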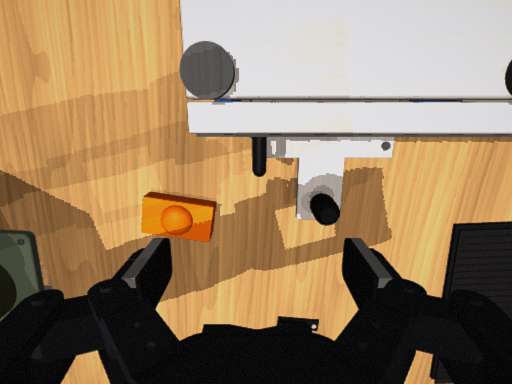

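The wrist view shows the handle at (259,169), about 3 mm further in +x than predicted, and the grip top at about (326,211), which puts the tray about 11 mm out. I'll move above the handle and descend.

```bash
python3 - <<'E'
from h import *
h=p2w(-.04,.074);c=dict(np.load('w1.npz'))
print('handle',w2p(ray(c,(259.5,169),.174)[:2]),'grip',w2p(ray(c,(326,211),.116)[:2]),'railfront(-8)',w2p(ray(c,(300,136),.184)[:2]))
plan([(h[0],h[1],.28,3.19),(h[0],h[1],.142,3.19)])
E
```

```text
handle [-0.04046597  0.0739809 ] grip [-0.09953444  0.00089896] railfront(-8) [-0.01215351  0.04256515]
t 2.65 at [0.4345 0.2286 0.2805] toolyang 3.07 gap 0.08525183991626287
[0.4362 0.2501 0.28   3.19  ] -> shift [0.0856 0.0116 0.0019] turn -0.0007 rows>= 0.3
[0.4362 0.2501 0.142  3.19  ] -> shift [0.    0.    0.552] turn -0.0 rows>= 2.2
```

Call:
move_arm(increments=[[[0.08, 0.012, 0], 0], [[0.08, 0.012, 0.2], 0], [[0.08, 0.012, 0.4], 0], [[0.08, 0.012, 0.552], 0], [[0.08, 0.012, 0.552], 0]])

```text
time_s: 3.28
eef_pos: [0.4334, 0.2474, 0.1399]
tcp_rot: [-0.002, 0.688, 0.725, -0.004]
wrist_force: [-0.1, -0.5, -0.1]
finger_gap: 0.0857
gripper_force: 0.0
```

Call:
move_arm(increments=[[[0, 0, 0], 0], [[0, 0, 0], 0], [[0, 0, 0], 0], [[0, 0, 0], 0], [[0, 0, 0], 0]], claw=1)

```text
time_s: 3.9
eef_pos: [0.4362, 0.251, 0.144]
tcp_rot: [0.0, 0.687, 0.727, 0.001]
wrist_force: [-1.6, -1.5, 4.5]
finger_gap: 0.0112
gripper_force: 39.2
```

Call:
move_arm(increments=[[[0, 0.1, 0], 0], [[0, 0.22, 0], 0], [[0, 0.34, 0], 0], [[0, 0.46, 0], 0], [[0, 0.56, 0], 0]])

```text
time_s: 4.53
eef_pos: [0.5764, 0.2586, 0.144]
tcp_rot: [0.0, 0.687, 0.727, -0.0]
wrist_force: [-3.4, -0.5, 7.8]
finger_gap: 0.0108
gripper_force: 39.6
```

Call:
move_arm(increments=[[[0, 0.08, 0], 0], [[0, 0.14, 0], 0], [[0, 0.17, 0], 0], [[0, 0.184, 0], 0], [[0, 0.184, 0], 0]])

```text
time_s: 5.15
eef_pos: [0.6224, 0.261, 0.144]
tcp_rot: [0.001, 0.687, 0.727, 0.001]
wrist_force: [0.3, -1.7, 4.2]
finger_gap: 0.011
gripper_force: 39.5
```

Call:
move_arm(increments=[[[0, 0.008, 0], 0], [[0, 0.014, 0], 0], [[0, 0.014, 0], 0]])

```text
time_s: 5.52
eef_pos: [0.6252, 0.2612, 0.144]
tcp_rot: [0.0, 0.687, 0.727, 0.0]
wrist_force: [-1.0, -1.6, 6.0]
finger_gap: 0.0111
gripper_force: 39.6
```

Call:
move_arm(increments=[[[0, 0.008, 0], 0], [[0, 0.016, 0], 0], [[0, 0.016, 0], 0]])

```text
time_s: 5.9
eef_pos: [0.6267, 0.2613, 0.144]
tcp_rot: [-0.001, 0.687, 0.727, -0.002]
wrist_force: [-9.4, -4.0, 10.2]
finger_gap: 0.0111
gripper_force: 40.5
```

The guard is at its stop: the motion stalled with force rising, and the handle is where the stop should put it. I'll release and go to the grip.

Call:
move_arm(increments=[[[0, -0.01, 0], 0], [[0, -0.01, 0], 0], [[0, -0.01, 0], 0], [[0, -0.01, -0.1], 0], [[0, -0.01, -0.24], 0]], claw=-1)

```text
time_s: 6.52
eef_pos: [0.6254, 0.2611, 0.2015]
tcp_rot: [-0.001, 0.687, 0.727, -0.002]
wrist_force: [0.7, 0.3, 0.4]
finger_gap: 0.0855
gripper_force: 0.0
```

```bash
python3 - <<'E'
from h import *
g=p2w(-.0995,.001);print(g)
plan([(g[0],g[1],.20,3.19),(g[0],g[1],.089,3.19)])
E
```

```text
[0.51243845 0.19479853]
t 6.53 at [0.6254 0.2611 0.2015] toolyang 3.2 gap 0.08546054709723953
[0.5124 0.1948 0.2    3.19  ] -> shift [-0.2397 -0.4661  0.0079] turn 0.0 rows>= 2.1
[0.5124 0.1948 0.089  3.19  ] -> shift [0.    0.    0.444] turn -0.0 rows>= 1.8
```

Call:
move_arm(increments=[[[-0.24, -0.466, 0.01], 0], [[-0.24, -0.466, 0.01], 0], [[-0.24, -0.466, 0.01], 0], [[-0.24, -0.466, 0.2], 0], [[-0.24, -0.466, 0.3], 0]])

```text
time_s: 7.15
eef_pos: [0.5137, 0.1951, 0.1267]
tcp_rot: [-0.0, 0.687, 0.727, 0.0]
wrist_force: [-0.0, 0.5, -0.6]
finger_gap: 0.0856
gripper_force: 0.0
```

Call:
move_arm(increments=[[[0, 0, 0.1], 0], [[0, 0, 0.154], 0], [[0, 0, 0.154], 0]])

```text
time_s: 7.52
eef_pos: [0.5134, 0.1951, 0.0887]
tcp_rot: [-0.0, 0.687, 0.727, -0.001]
wrist_force: [0.2, 0.6, 0.7]
finger_gap: 0.0852
gripper_force: 0.0
```

Call:
move_arm(increments=[[[0, 0, 0], 0], [[0, 0, 0], 0], [[0, 0, 0], 0], [[0, 0, 0], 0], [[0, 0, 0], 0]], claw=1)

```text
time_s: 8.15
eef_pos: [0.5151, 0.1952, 0.0908]
tcp_rot: [0.001, 0.687, 0.727, 0.002]
wrist_force: [3.0, 0.6, 3.7]
finger_gap: 0.0283
gripper_force: 41.6
```

Call:
move_arm(increments=[[[-0.04, 0, 0], 0], [[-0.12, 0, 0], 0], [[-0.22, 0, 0], 0], [[-0.33, 0, 0], 0], [[-0.44, 0, 0], 0]])

```text
time_s: 8.78
eef_pos: [0.5209, 0.0863, 0.0908]
tcp_rot: [-0.0, 0.687, 0.727, 0.003]
wrist_force: [2.9, 6.2, 3.5]
finger_gap: 0.0284
gripper_force: 41.6
```

Call:
move_arm(increments=[[[-0.11, 0, 0], 0], [[-0.22, 0, 0], 0], [[-0.32, 0, 0], 0], [[-0.39, 0, 0], 0], [[-0.43, 0, 0], 0]])

```text
time_s: 9.4
eef_pos: [0.5268, -0.0219, 0.0908]
tcp_rot: [0.0, 0.687, 0.726, 0.002]
wrist_force: [1.4, 5.0, 6.6]
finger_gap: 0.0281
gripper_force: 41.8
```

Call:
move_arm(increments=[[[-0.02, 0, 0], 0], [[-0.035, 0, 0], 0], [[-0.035, 0, 0], 0]])

```text
time_s: 9.78
eef_pos: [0.5273, -0.0307, 0.0908]
tcp_rot: [0.001, 0.687, 0.726, 0.001]
wrist_force: [0.6, 1.4, 5.9]
finger_gap: 0.0282
gripper_force: 41.8
```

Call:
move_arm(increments=[[[-0.01, 0, 0], 0], [[-0.018, 0, 0], 0], [[-0.018, 0, 0], 0]])

```text
time_s: 10.15
eef_pos: [0.5273, -0.0322, 0.0908]
tcp_rot: [-0.001, 0.687, 0.726, 0.003]
wrist_force: [2.1, 10.6, 7.3]
finger_gap: 0.0281
gripper_force: 42.0
```

The tray is at its stop. I'll release, rise and look at the mould.

Call:
move_arm(increments=[[[0.01, 0, 0], 0], [[0.01, 0, 0], 0], [[0.01, 0, 0], 0], [[0.01, 0, -0.25], 0], [[0.01, 0, -0.5], 0]], claw=-1)

```text
time_s: 10.78
eef_pos: [0.525, -0.033, 0.2145]
tcp_rot: [-0.002, 0.687, 0.726, -0.001]
wrist_force: [2.1, 0.7, 0.9]
finger_gap: 0.0853
gripper_force: 0.0
```

Call:
move_arm(increments=[[[0.25, 0, -0.25], 0], [[0.45, 0, -0.35], 0], [[0.52, 0, -0.35], 0], [[0.52, 0, -0.35], 0], [[0.52, 0, -0.35], 0]])

```text
time_s: 11.4
eef_pos: [0.5185, 0.0962, 0.3011]
tcp_rot: [-0.0, 0.687, 0.727, -0.001]
wrist_force: [0.2, -0.1, -0.6]
finger_gap: 0.0854
gripper_force: 0.0
```

```bash
sed -i 's/^YAW=.*/YAW=np.radians(93.19); O=np.array([.5094,.2955])/' h.py; python3 - <<'E'
from h import *
s,c=wcap('w2');plan([],s)
t=capture('top');save(t,'top1');np.savez('top1.npz',**t)
for n,p in(('pad',(-.125,0,.068)),('pad-corner',(-.195,-.048,.068)),('mouldtop',(-.125,0,.108)),('grip',(-.33,0,.116)),('handle',(-.04,-.115,.174))):
    w=p2w(*p[:2]);print(n,np.round(w,4),proj(c,[*w,p[2]]))
E
```

```text
t 11.4 at [0.5185 0.0962 0.3011] toolyang 3.19 gap 0.08541849969257372
pad [0.5164 0.1707] [258.18914853 103.3444575 ]
pad-corner [0.5682 0.1035] [295.7280977  160.63103858]
mouldtop [0.5164 0.1707] [258.33918474 102.95825506]
grip [ 0.5278 -0.034 ] [258.10683655 274.63005896]
handle [0.6264 0.262 ] [407.47926158 -12.78266315]
```

View pics/w2.png

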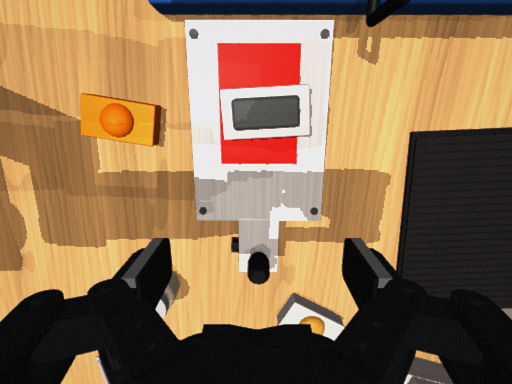

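The wrist view shows the used mould on the pad at (265,112), lying crosswise with its long side roughly along world x. The red pad is visible under it. I'll measure both.

```bash
python3 - <<'E'
from h import *
c=dict(np.load('w2.npz'));hsv=cv2.cvtColor(c['color'],cv2.COLOR_RGB2HSV);H,S,V=[hsv[:,:,k].astype(int) for k in range(3)]
def rect(m,z,n):
    cs,_=cv2.findContours(m.astype(np.uint8),cv2.RETR_EXTERNAL,cv2.CHAIN_APPROX_NONE);k=max(cs,key=cv2.contourArea)
    P=np.array([ray(c,p[0],z)[:2] for p in k]);r=cv2.minAreaRect((P*1000).astype(np.float32));b=cv2.boxPoints(r);e=[b[1]-b[0],b[2]-b[1]];L=max(e,key=np.linalg.norm)
    print(n,np.round(r[0],1),np.round(r[1],1),'long ang',round(np.degrees(np.arctan2(L[1],L[0])),2),'press',w2p(np.array(r[0])/1000))
red=((H<8)|(H>172))&(S>150)&(V>80);red[:,:200]=0;red[:,330:]=0
pts=cv2.convexHull(np.argwhere(red)[:,::-1].astype(np.int32));m=np.zeros(red.shape,np.uint8);cv2.fillPoly(m,[pts],1);rect(m,.068,'pad')
roi=m.copy();roi[:]=0;roi[75:150,222:320]=1
met=(S<70)&(V>150)&(roi>0)
# metal inside the red region's rows: use top-lit pixels
m2=np.zeros_like(roi);m2[88:139,223:311]=met[88:139,223:311]
rect(m2,.096,'block')
rect((V<110)&(roi>0)&(S<90),.108,'form')
print(V[110,215:320:3],S[110,215:320:3])
E
```

```text
pad [517.2 167.3] [ 96.5 139.2] long ang -86.83 press [-0.12846742 -0.0006282 ]
block [526.6 159.9] [100.1  54.4] long ang 3.19 press [-0.13632023 -0.00962343]
form [524.9 161. ] [72.5 33.1] long ang 6.39 press [-0.13510768 -0.00804386]
[237 240 221 236 236 239  76 104 103 103 102 101  90  90  86  86  92  90
  88  90  86  85  85  81  83  82  86  83  85 236 235 236 154 235 236] [ 2  4 75  2  2  1 10  7 12 12  8  8 14 20  9 15 22 23 23 20 15 15 15  9
  6 12 21 15 33  4  7  6 26 15 12]
```

```bash
python3 - <<'E'
from h import *
plan([(.523,.13,.22,50),(.525,.162,.17,96.4),(.525,.162,.083,96.4)])
E
```

```text
t 11.5 at [0.5185 0.0958 0.3008] toolyang 3.11 gap 0.08537228001087764
[ 0.523  0.13   0.22  50.   ] -> shift [0.1359 0.0261 0.3231] turn -0.2605 rows>= 4.4
[ 0.525  0.162  0.17  96.4  ] -> shift [0.0761 0.1032 0.2   ] turn -0.2578 rows>= 4.3
[5.25e-01 1.62e-01 8.30e-02 9.64e+01] -> shift [0.    0.    0.348] turn -0.0 rows>= 1.4
```

Call:
move_arm(increments=[[[0.136, 0.026, 0.32], -0.26], [[0.136, 0.026, 0.32], -0.26], [[0.136, 0.026, 0.32], -0.26], [[0.136, 0.026, 0.32], -0.26], [[0.136, 0.026, 0.32], -0.26]])

```text
time_s: 12.12
eef_pos: [0.5233, 0.1299, 0.2209]
tcp_rot: [-0.001, 0.342, 0.94, -0.001]
wrist_force: [0.2, -0.7, 0.2]
finger_gap: 0.0854
gripper_force: 0.0
```

Call:
move_arm(increments=[[[0.076, 0.103, 0.2], -0.258], [[0.076, 0.103, 0.2], -0.258], [[0.076, 0.103, 0.2], -0.258], [[0.076, 0.103, 0.2], -0.258], [[0.076, 0.103, 0.2], -0.258]])

```text
time_s: 12.75
eef_pos: [0.5253, 0.1618, 0.171]
tcp_rot: [-0.001, -0.057, 0.998, -0.0]
wrist_force: [0.6, 0.7, 0.3]
finger_gap: 0.0858
gripper_force: 0.0
```

```bash
python3 - <<'E'
from h import *
plan([(.525,.162,.083,96.4)])
E
```

```text
t 12.75 at [0.5253 0.1618 0.171 ] toolyang 96.48 gap 0.08576283833667363
[5.25e-01 1.62e-01 8.30e-02 9.64e+01] -> shift [0.0005 0.0012 0.352 ] turn 0.0005 rows>= 1.4
```

Call:
move_arm(increments=[[[0, 0, 0.15], 0], [[0, 0, 0.28], 0], [[0, 0, 0.348], 0], [[0, 0, 0.348], 0], [[0, 0, 0.348], 0]])

```text
time_s: 13.38
eef_pos: [0.5267, 0.163, 0.0861]
tcp_rot: [0.001, -0.056, 0.998, 0.0]
wrist_force: [-1.0, 0.6, 0.2]
finger_gap: 0.0854
gripper_force: 0.0
```

Call:
move_arm(increments=[[[0, 0, 0], 0], [[0, 0, 0], 0], [[0, 0, 0], 0], [[0, 0, 0], 0]], claw=1, force=50)

```text
time_s: 13.88
eef_pos: [0.5268, 0.1633, 0.0867]
tcp_rot: [0.001, -0.056, 0.998, -0.0]
wrist_force: [-0.7, -0.4, 5.8]
finger_gap: 0.0549
gripper_force: 55.5
```

Call:
move_arm(increments=[[[0, 0, -0.04], 0], [[0, 0, -0.14], 0], [[0, 0, -0.26], 0], [[0, 0, -0.34], 0], [[0, 0, -0.34], 0]])

```text
time_s: 14.5
eef_pos: [0.5263, 0.1635, 0.1714]
tcp_rot: [0.002, -0.056, 0.998, 0.0]
wrist_force: [0.6, -0.1, -3.6]
finger_gap: 0.0549
gripper_force: 54.5
```

```bash
python3 - <<'E'
from h import *
s,c=wcap('w3')
plan([(.485,-.05,.171,91.3),(.4513,-.28,.171,91.3),(.4513,-.3004,.07,91.3)],s)
E
```

```text
t 14.5 at [0.5263 0.1635 0.1714] toolyang 96.45 gap 0.054927488717015395
[ 4.85e-01 -5.00e-02  1.71e-01  9.13e+01] -> shift [ 2.602e-01 -8.299e-01  7.000e-04] turn 0.0286 rows>= 3.5
[ 0.4513 -0.28    0.171  91.3   ] -> shift [ 0.1556 -0.9167  0.    ] turn -0.0 rows>= 3.7
[ 4.513e-01 -3.004e-01  7.000e-02  9.130e+01] -> shift [ 0.0019 -0.0816  0.404 ] turn -0.0 rows>= 1.6
```

View pics/w3.png

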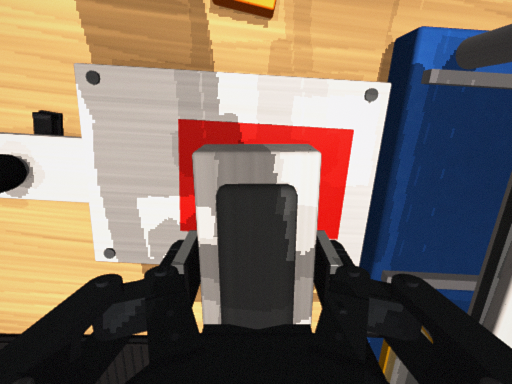

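The mould (about 0.37 kg) is held level and square between the pads. I'll carry it to the plate.

Call:
move_arm(increments=[[[0.06, -0.19, 0], 0.01], [[0.12, -0.39, 0], 0.02], [[0.18, -0.58, 0], 0.028], [[0.24, -0.77, 0], 0.028], [[0.26, -0.83, 0], 0.028]])

```text
time_s: 15.18
eef_pos: [0.4823, -0.0522, 0.1682]
tcp_rot: [-0.002, -0.011, 1.0, 0.0]
wrist_force: [1.3, 0.8, -4.5]
finger_gap: 0.0547
gripper_force: 54.9
```

Call:
move_arm(increments=[[[0.035, -0.2, 0], 0], [[0.07, -0.4, 0], 0], [[0.105, -0.62, 0], 0], [[0.14, -0.82, 0], 0], [[0.155, -0.91, 0], 0]])

```text
time_s: 15.8
eef_pos: [0.4502, -0.2802, 0.1687]
tcp_rot: [-0.001, -0.011, 1.0, 0.001]
wrist_force: [0.7, -0.1, -3.8]
finger_gap: 0.0548
gripper_force: 55.1
```

```bash
python3 - <<'E'
from h import *
plan([(.4513,-.3004,.065,91.3),(.4513,-.3004,.032,91.3)])
E
```

```text
t 15.8 at [ 0.4502 -0.2802  0.1687] toolyang 91.28 gap 0.05475200016739486
[ 4.513e-01 -3.004e-01  6.500e-02  9.130e+01] -> shift [-0.0032 -0.0816  0.4148] turn -0.0001 rows>= 1.7
[ 4.513e-01 -3.004e-01  3.200e-02  9.130e+01] -> shift [0.    0.    0.132] turn -0.0 rows>= 0.5
```

Call:
move_arm(increments=[[[0, -0.08, 0.1], 0], [[0, -0.08, 0.26], 0], [[0, -0.08, 0.4], 0], [[0, -0.08, 0.48], 0], [[0, -0.08, 0.5], 0]])

```text
time_s: 16.42
eef_pos: [0.4501, -0.2961, 0.0423]
tcp_rot: [-0.002, -0.013, 1.0, 0.002]
wrist_force: [0.2, -0.5, -3.5]
finger_gap: 0.0546
gripper_force: 55.0
```

Call:
move_arm(increments=[[[0, 0, 0.01], 0], [[0, 0, 0.02], 0], [[0, 0, 0.03], 0], [[0, 0, 0.03], 0]])

```text
time_s: 16.92
eef_pos: [0.4517, -0.2988, 0.0378]
tcp_rot: [0.0, -0.012, 1.0, -0.0]
wrist_force: [0.8, -1.0, -4.0]
finger_gap: 0.0546
gripper_force: 55.0
```

Call:
move_arm(increments=[[[0, 0, 0.008], 0], [[0, 0, 0.016], 0], [[0, 0, 0.022], 0], [[0, 0, 0.022], 0]])

```text
time_s: 17.42
eef_pos: [0.4514, -0.2985, 0.0318]
tcp_rot: [-0.0, -0.012, 1.0, 0.0]
wrist_force: [-0.2, 0.4, -3.3]
finger_gap: 0.0549
gripper_force: 55.1
```

Call:
move_arm(increments=[[[0, 0, 0.006], 0], [[0, 0, 0.01], 0], [[0, 0, 0.01], 0]])

```text
time_s: 17.8
eef_pos: [0.4517, -0.2989, 0.0307]
tcp_rot: [-0.0, -0.012, 1.0, -0.0]
wrist_force: [-2.4, 2.3, 5.5]
finger_gap: 0.0546
gripper_force: 56.1
```

Contact at the expected height, so I'll release and go above the domed mould.

Call:
move_arm(increments=[[[0, 0, -0.008], 0], [[0, 0, -0.008], 0], [[0, 0, -0.008], 0], [[0, 0, -0.2], 0], [[0, 0, -0.44], 0]], claw=-1)

```text
time_s: 18.42
eef_pos: [0.4503, -0.2976, 0.1388]
tcp_rot: [-0.002, -0.012, 1.0, 0.002]
wrist_force: [0.3, -0.0, -0.4]
finger_gap: 0.0853
gripper_force: 0.0
```

```bash
python3 - <<'E'
from h import *
plan([(.625,-.1815,.26,63.6)])
E
```

```text
t 18.43 at [ 0.4503 -0.2976  0.1388] toolyang 91.4 gap 0.08534532303491707
[ 0.625  -0.1815  0.26   63.6   ] -> shift [-0.7082  0.449  -0.4857] turn 0.1544 rows>= 3.9
```

Call:
move_arm(increments=[[[-0.71, 0.45, -0.48], 0.154], [[-0.71, 0.45, -0.48], 0.154], [[-0.71, 0.45, -0.48], 0.154], [[-0.71, 0.45, -0.48], 0.154], [[-0.71, 0.45, -0.48], 0.154]])

```text
time_s: 19.05
eef_pos: [0.6301, -0.18, 0.2629]
tcp_rot: [0.004, 0.225, 0.974, -0.0]
wrist_force: [0.3, -1.4, -0.2]
finger_gap: 0.0854
gripper_force: 0.0
```

```bash
python3 - <<'E'
from h import *
s,c=wcap('w4');plan([],s);print(proj(c,[.625,-.1815,.034]))
t=capture('top');save(t,'top2');np.savez('top2.npz',**t)
E
```

```text
t 19.05 at [ 0.6301 -0.18    0.2629] toolyang 63.94 gap 0.08540503534821346
[253.30072726 160.08831358]
```

View pics/w4.png

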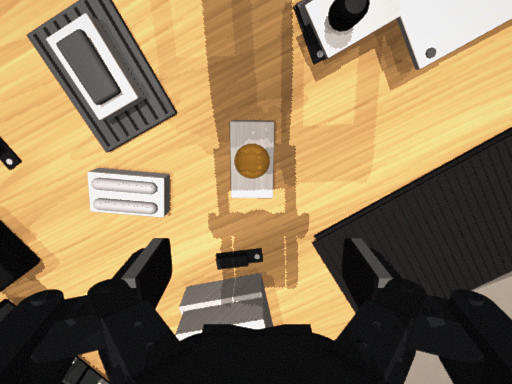

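The wrist view shows the used mould squarely on the plate at (95,65). The domed mould's dome is at (252,161) against a prediction of (253,160), with the block aligned to the tool. I'll descend to it.

Call:
move_arm(increments=[[[0, 0, 0.25], 0], [[0, 0, 0.45], 0], [[0, 0, 0.6], 0], [[0, 0, 0.6], 0], [[0, 0, 0.6], 0]])

```text
time_s: 19.77
eef_pos: [0.6263, -0.1829, 0.1105]
tcp_rot: [0.001, 0.228, 0.974, -0.0]
wrist_force: [-0.0, -0.8, 1.9]
finger_gap: 0.0851
gripper_force: 0.0
```

```bash
python3 - <<'E'
from h import *
plan([(.625,-.181,.017,63.7)])
E
```

```text
t 19.77 at [ 0.6263 -0.1829  0.1105] toolyang 63.61 gap 0.08514616696861856
[ 6.25e-01 -1.81e-01  1.70e-02  6.37e+01] -> shift [0.0084 0.0045 0.3741] turn -0.0005 rows>= 1.5
```

Call:
move_arm(increments=[[[0.006, 0.004, 0.15], 0], [[0.006, 0.004, 0.28], 0], [[0.006, 0.004, 0.35], 0], [[0.006, 0.004, 0.372], 0], [[0.006, 0.004, 0.372], 0]])

```text
time_s: 20.4
eef_pos: [0.6263, -0.1808, 0.0178]
tcp_rot: [0.001, 0.228, 0.974, -0.0]
wrist_force: [-0.7, 0.1, 0.9]
finger_gap: 0.0854
gripper_force: 0.0
```

Call:
move_arm(increments=[[[0, 0, 0], 0], [[0, 0, 0], 0], [[0, 0, 0], 0], [[0, 0, 0], 0]], claw=1)

```text
time_s: 20.9
eef_pos: [0.6265, -0.1814, 0.0184]
tcp_rot: [0.001, 0.228, 0.974, -0.001]
wrist_force: [-0.4, -1.6, 6.1]
finger_gap: 0.0548
gripper_force: 56.8
```

Call:
move_arm(increments=[[[0, 0, -0.04], 0], [[0, 0, -0.16], 0], [[0, 0, -0.34], 0], [[0, 0, -0.52], 0], [[0, 0, -0.64], 0]])

```text
time_s: 21.52
eef_pos: [0.6252, -0.1798, 0.1779]
tcp_rot: [0.0, 0.228, 0.974, 0.0]
wrist_force: [-0.1, 0.4, -4.8]
finger_gap: 0.0552
gripper_force: 55.7
```

```bash
python3 - <<'E'
from h import *
plan([(.57,-.02,.178,35),(.517,.165,.178,3.2),(.517,.165,.1,3.2)])
E
```

```text
t 21.52 at [ 0.6252 -0.1798  0.1779] toolyang 63.69 gap 0.055163452116701914
[ 5.70e-01 -2.00e-02  1.78e-01  3.50e+01] -> shift [0.4814 0.4751 0.    ] turn 0.1594 rows>= 2.7
[0.517 0.165 0.178 3.2  ] -> shift [0.7278 0.2508 0.    ] turn 0.1767 rows>= 3.1
[0.517 0.165 0.1   3.2  ] -> shift [0.    0.    0.312] turn -0.0 rows>= 1.2
```

Call:
move_arm(increments=[[[0.1, 0.1, 0], 0.04], [[0.24, 0.24, 0], 0.08], [[0.36, 0.36, 0], 0.12], [[0.46, 0.45, 0], 0.159], [[0.48, 0.475, 0], 0.159]])

```text
time_s: 22.15
eef_pos: [0.5679, -0.0179, 0.1749]
tcp_rot: [-0.002, 0.46, 0.888, -0.0]
wrist_force: [0.1, -0.8, -5.2]
finger_gap: 0.0547
gripper_force: 55.6
```

Call:
move_arm(increments=[[[0.15, 0.05, 0], 0.04], [[0.33, 0.11, 0], 0.08], [[0.52, 0.18, 0], 0.13], [[0.66, 0.23, 0], 0.177], [[0.728, 0.25, 0], 0.177]])

```text
time_s: 22.78
eef_pos: [0.516, 0.1655, 0.1758]
tcp_rot: [-0.001, 0.686, 0.728, -0.001]
wrist_force: [0.2, -0.9, -5.1]
finger_gap: 0.0548
gripper_force: 55.6
```

```bash
python3 - <<'E'
from h import *
s,c=wcap('w5')
plan([(.517,.167,.1,3.2)],s)
E
```

```text
t 22.77 at [0.516  0.1655 0.1758] toolyang 3.38 gap 0.05478478965046525
[0.517 0.167 0.1   3.2  ] -> shift [0.0057 0.0048 0.3033] turn 0.001 rows>= 1.2
```

View pics/w5.png

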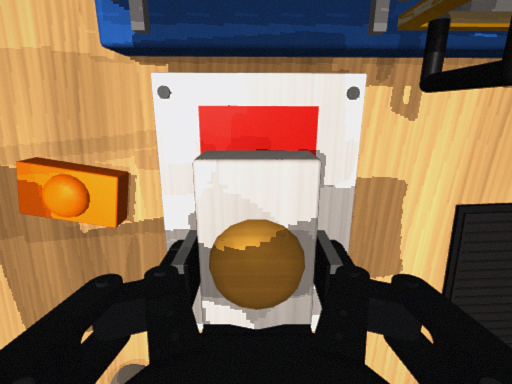

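The mould is held level and aligned over the pad, centred on it laterally (red spans columns 199–318, the block 194–320). I'll lower it.

Call:
move_arm(increments=[[[0.005, 0.002, 0.1], 0.001], [[0.005, 0.002, 0.2], 0.001], [[0.005, 0.002, 0.28], 0.001], [[0.005, 0.002, 0.31], 0.001], [[0.005, 0.002, 0.31], 0.001]])

```text
time_s: 23.45
eef_pos: [0.5175, 0.1647, 0.0986]
tcp_rot: [-0.0, 0.688, 0.725, -0.001]
wrist_force: [-0.1, -0.1, -5.2]
finger_gap: 0.0549
gripper_force: 55.5
```

Call:
move_arm(increments=[[[0, 0, 0.01], 0], [[0, 0, 0.02], 0], [[0, 0, 0.02], 0]])

```text
time_s: 23.82
eef_pos: [0.5175, 0.1655, 0.0943]
tcp_rot: [0.0, 0.688, 0.726, 0.0]
wrist_force: [-0.2, 0.7, -4.9]
finger_gap: 0.055
gripper_force: 55.6
```

Call:
move_arm(increments=[[[0.005, 0, 0.01], 0], [[0.005, 0, 0.02], 0], [[0.005, 0, 0.026], 0], [[0.005, 0, 0.026], 0]])

```text
time_s: 24.32
eef_pos: [0.5172, 0.1667, 0.0873]
tcp_rot: [-0.0, 0.688, 0.726, -0.0]
wrist_force: [0.5, 0.4, -5.3]
finger_gap: 0.0549
gripper_force: 55.6
```

Call:
move_arm(increments=[[[0, 0, 0.006], 0], [[0, 0, 0.008], 0], [[0, 0, 0.008], 0]])

```text
time_s: 24.7
eef_pos: [0.5176, 0.1668, 0.0864]
tcp_rot: [0.0, 0.688, 0.726, 0.0]
wrist_force: [-2.5, -0.4, 3.2]
finger_gap: 0.0548
gripper_force: 56.6
```

Contact is exactly at the predicted height. I'll release, rise and check the placement.

Call:
move_arm(increments=[[[0, 0, -0.006], 0], [[0, 0, -0.006], 0], [[0, 0, -0.006], 0], [[0, 0, -0.2], 0], [[0, 0, -0.44], 0]], claw=-1)

```text
time_s: 25.32
eef_pos: [0.5161, 0.1665, 0.1949]
tcp_rot: [-0.001, 0.688, 0.725, -0.002]
wrist_force: [1.6, 0.4, -0.2]
finger_gap: 0.0854
gripper_force: 0.0
```

Call:
move_arm(increments=[[[-0.15, 0, -0.2], 0], [[-0.28, 0, -0.4], 0], [[-0.28, 0, -0.42], 0], [[-0.28, 0, -0.42], 0], [[-0.28, 0, -0.42], 0]])

```text
time_s: 25.95
eef_pos: [0.5199, 0.0974, 0.2982]
tcp_rot: [-0.002, 0.688, 0.726, -0.001]
wrist_force: [0.1, 0.7, -0.1]
finger_gap: 0.0855
gripper_force: 0.0
```

```bash
python3 - <<'E'
from h import *
s,c=wcap('w6');plan([(.5278,-.033,.20,3.2),(.5278,-.033,.089,3.2)],s)
hsv=cv2.cvtColor(c['color'],cv2.COLOR_RGB2HSV);H,S,V=[hsv[:,:,k].astype(int) for k in range(3)]
def rect(m,z,n):
    cs,_=cv2.findContours(m.astype(np.uint8),cv2.RETR_EXTERNAL,cv2.CHAIN_APPROX_NONE);k=max(cs,key=cv2.contourArea)
    P=np.array([ray(c,p[0],z)[:2] for p in k]);r=cv2.minAreaRect((P*1000).astype(np.float32));b=cv2.boxPoints(r);e=[b[1]-b[0],b[2]-b[1]];L=max(e,key=np.linalg.norm)
    print(n,np.round(r[0],1),np.round(r[1],1),'long ang',round(np.degrees(np.arctan2(L[1],L[0])),2),'press',w2p(np.array(r[0])/1000))
red=((H<8)|(H>172))&(S>150)&(V>80);red[:,:200]=0;red[:,330:]=0
pts=cv2.convexHull(np.argwhere(red)[:,::-1].astype(np.int32));m=np.zeros(red.shape,np.uint8);cv2.fillPoly(m,[pts],1);rect(m,.068,'pad')
mm=(S<60)&(V>140)&(m>0);mm=cv2.morphologyEx(mm.astype(np.uint8),cv2.MORPH_OPEN,np.ones((3,3)));rect(mm,.096,'block')
rect((H>8)&(H<28)&(S>120)&(V>50)&(m>0),.102,'dome')
E
```

```text
t 25.95 at [0.5199 0.0974 0.2982] toolyang 3.07 gap 0.085534355144538
[ 0.5278 -0.033   0.2     3.2   ] -> shift [-0.5227  0.0053  0.3926] turn -0.0007 rows>= 2.6
[ 0.5278 -0.033   0.089   3.2   ] -> shift [0.    0.    0.444] turn -0.0 rows>= 1.8
pad [517.1 167.5] [ 96.5 138.5] long ang -86.95 press [-0.12827857 -0.00060987]
block [518.  166.4] [54.9 97.2] long ang -87.03 press [-0.12940909 -0.00143594]
dome [517.9 166.5] [42.7 42. ] long ang 3.08 press [-0.12931897 -0.00130764]
```

View pics/w6.png

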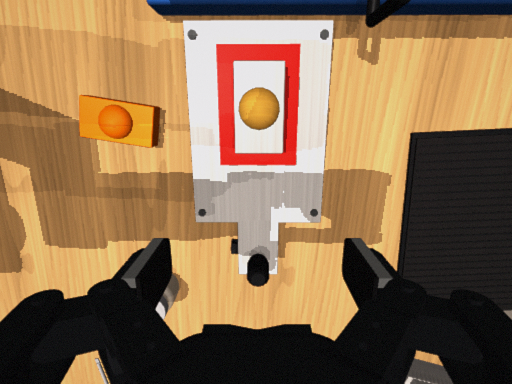

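The picture shows the domed mould centred on the red pad (dome at (259,108)), within about 1 mm and aligned. I'll grip the handle and push the tray home.

Call:
move_arm(increments=[[[-0.522, 0.004, 0.2], 0], [[-0.522, 0.004, 0.3], 0], [[-0.522, 0.004, 0.39], 0], [[-0.522, 0.004, 0.45], 0], [[-0.522, 0.004, 0.6], 0]])

```text
time_s: 26.62
eef_pos: [0.5305, -0.0329, 0.151]
tcp_rot: [0.001, 0.688, 0.726, 0.001]
wrist_force: [1.0, 0.0, -0.6]
finger_gap: 0.0856
gripper_force: 0.0
```

Call:
move_arm(increments=[[[0, 0, 0.12], 0], [[0, 0, 0.236], 0], [[0, 0, 0.236], 0], [[0, 0, 0.236], 0]])

```text
time_s: 27.12
eef_pos: [0.5299, -0.0328, 0.0926]
tcp_rot: [0.001, 0.688, 0.726, 0.0]
wrist_force: [-0.4, -0.3, -0.6]
finger_gap: 0.0854
gripper_force: 0.0
```

Call:
move_arm(increments=[[[0, 0, 0], 0], [[0, 0, 0], 0], [[0, 0, 0], 0], [[0, 0, 0], 0], [[0, 0, 0], 0]], claw=1, force=40)

```text
time_s: 27.75
eef_pos: [0.5275, -0.0336, 0.0923]
tcp_rot: [-0.001, 0.688, 0.726, -0.001]
wrist_force: [-5.6, -0.9, 7.2]
finger_gap: 0.028
gripper_force: 40.3
```

Call:
move_arm(increments=[[[0.03, -0.008, 0], 0], [[0.1, -0.008, 0], 0], [[0.2, -0.008, 0], 0], [[0.31, -0.008, 0], 0], [[0.42, -0.008, 0], 0]])

```text
time_s: 28.38
eef_pos: [0.5218, 0.0702, 0.0923]
tcp_rot: [0.001, 0.688, 0.725, -0.001]
wrist_force: [-0.0, -5.7, 2.0]
finger_gap: 0.0283
gripper_force: 39.8
```

Call:
move_arm(increments=[[[0.11, 0, 0], 0], [[0.22, 0, 0], 0], [[0.33, 0, 0], 0], [[0.42, 0, 0], 0], [[0.48, 0, 0], 0]])

```text
time_s: 29.0
eef_pos: [0.5153, 0.1912, 0.0923]
tcp_rot: [0.001, 0.688, 0.726, -0.0]
wrist_force: [-0.5, -4.9, 5.5]
finger_gap: 0.0282
gripper_force: 40.2
```

Call:
move_arm(increments=[[[0.02, 0, 0], 0], [[0.035, 0, 0], 0], [[0.045, 0, 0], 0], [[0.045, 0, 0], 0]])

```text
time_s: 29.5
eef_pos: [0.5147, 0.2022, 0.0923]
tcp_rot: [0.0, 0.688, 0.725, 0.0]
wrist_force: [-2.0, -3.2, 5.7]
finger_gap: 0.0283
gripper_force: 40.2
```

Call:
move_arm(increments=[[[0.01, 0, 0], 0], [[0.018, 0, 0], 0], [[0.018, 0, 0], 0]])

```text
time_s: 29.88
eef_pos: [0.5145, 0.206, 0.0923]
tcp_rot: [0.0, 0.688, 0.725, -0.0]
wrist_force: [-1.5, -4.1, 6.6]
finger_gap: 0.0282
gripper_force: 40.2
```

Call:
move_arm(increments=[[[0.008, 0, 0], 0], [[0.014, 0, 0], 0], [[0.014, 0, 0], 0]])

```text
time_s: 30.25
eef_pos: [0.5145, 0.2061, 0.0923]
tcp_rot: [0.003, 0.688, 0.726, -0.003]
wrist_force: [-1.9, -14.1, 7.6]
finger_gap: 0.0283
gripper_force: 40.4
```

The tray is home against its stop. I'll release and return to the guard handle.

Call:
move_arm(increments=[[[-0.012, 0, 0], 0], [[-0.012, 0, 0], 0], [[-0.012, 0, 0], 0], [[-0.012, 0, -0.2], 0], [[-0.012, 0, -0.45], 0]], claw=-1)

```text
time_s: 30.88
eef_pos: [0.5126, 0.2075, 0.2031]
tcp_rot: [-0.002, 0.688, 0.726, -0.002]
wrist_force: [0.6, 0.9, 0.2]
finger_gap: 0.0855
gripper_force: 0.0
```

```bash
python3 - <<'E'
from h import *
plan([(.6258,.2611,.20,3.2),(.6258,.2611,.143,3.2)])
E
```

```text
t 30.88 at [0.5126 0.2075 0.2031] toolyang 3.05 gap 0.08552683655361684
[0.6258 0.2611 0.2    3.2   ] -> shift [0.1901 0.4637 0.0099] turn -0.0008 rows>= 2.0
[0.6258 0.2611 0.143  3.2   ] -> shift [0.    0.    0.228] turn -0.0 rows>= 0.9
```

Call:
move_arm(increments=[[[0.19, 0.46, 0], 0], [[0.19, 0.46, 0], 0], [[0.19, 0.46, 0.01], 0], [[0.19, 0.46, 0.14], 0], [[0.19, 0.46, 0.24], 0]])

```text
time_s: 31.5
eef_pos: [0.6251, 0.2609, 0.1425]
tcp_rot: [-0.001, 0.688, 0.726, -0.001]
wrist_force: [-1.1, -0.1, -0.4]
finger_gap: 0.0858
gripper_force: 0.0
```

Call:
move_arm(increments=[[[0, 0, 0], 0], [[0, 0, 0], 0], [[0, 0, 0], 0], [[0, 0, 0], 0], [[0, 0, 0], 0]], claw=1)

```text
time_s: 32.12
eef_pos: [0.6267, 0.2611, 0.1457]
tcp_rot: [0.0, 0.688, 0.726, 0.0]
wrist_force: [-3.3, -0.7, 5.5]
finger_gap: 0.0112
gripper_force: 39.4
```

Call:
move_arm(increments=[[[0, -0.08, 0], 0], [[0, -0.2, 0], 0], [[0, -0.33, 0], 0], [[0, -0.46, 0], 0], [[0, -0.56, 0], 0]])

```text
time_s: 32.75
eef_pos: [0.4878, 0.2536, 0.1457]
tcp_rot: [0.002, 0.688, 0.725, 0.002]
wrist_force: [3.0, 1.2, 3.9]
finger_gap: 0.0112
gripper_force: 40.6
```

Call:
move_arm(increments=[[[0, -0.1, 0], 0], [[0, -0.17, 0], 0], [[0, -0.205, 0], 0], [[0, -0.22, 0], 0], [[0, -0.22, 0], 0]])

```text
time_s: 33.38
eef_pos: [0.433, 0.2506, 0.1457]
tcp_rot: [0.001, 0.688, 0.726, 0.001]
wrist_force: [-1.2, -2.0, 7.5]
finger_gap: 0.0113
gripper_force: 41.0
```

Call:
move_arm(increments=[[[0, -0.008, 0], 0], [[0, -0.015, 0], 0], [[0, -0.015, 0], 0]])

```text
time_s: 33.75
eef_pos: [0.4299, 0.2505, 0.1456]
tcp_rot: [0.001, 0.688, 0.725, 0.002]
wrist_force: [0.7, -1.3, 5.8]
finger_gap: 0.0111
gripper_force: 40.9
```

Travelled 0.197 of 0.20; I'll nudge it to the stop.

Call:
move_arm(increments=[[[0, -0.008, 0], 0], [[0, -0.015, 0], 0], [[0, -0.015, 0], 0]])

```text
time_s: 34.12
eef_pos: [0.427, 0.2503, 0.1456]
tcp_rot: [0.002, 0.688, 0.725, 0.002]
wrist_force: [4.7, -3.0, 4.7]
finger_gap: 0.0109
gripper_force: 41.0
```

Call:
move_arm(increments=[[[0, -0.008, 0], 0], [[0, -0.01, 0], 0], [[0, -0.01, 0], 0]])

```text
time_s: 34.5
eef_pos: [0.427, 0.2503, 0.1457]
tcp_rot: [0.004, 0.688, 0.725, 0.004]
wrist_force: [12.7, -1.7, -1.2]
finger_gap: 0.011
gripper_force: 41.3
```

The guard is at the shut stop. I'll release, rise clear and take a last look.

Call:
move_arm(increments=[[[0, 0.012, 0], 0], [[0, 0.012, 0], 0], [[0, 0.012, 0], 0], [[0, 0.012, -0.2], 0], [[0, 0.012, -0.4], 0]], claw=-1)

```text
time_s: 35.12
eef_pos: [0.4236, 0.25, 0.244]
tcp_rot: [-0.001, 0.688, 0.726, -0.001]
wrist_force: [1.0, 0.7, 0.6]
finger_gap: 0.0855
gripper_force: 0.0
```

Call:
move_arm(increments=[[[-0.25, 0, -0.1], 0], [[-0.5, 0, -0.1], 0], [[-0.6, 0, -0.1], 0], [[-0.6, 0, -0.1], 0], [[-0.6, 0, -0.1], 0]])

```text
time_s: 35.75
eef_pos: [0.4324, 0.101, 0.2688]
tcp_rot: [-0.001, 0.688, 0.726, 0.0]
wrist_force: [0.4, 0.1, 0.2]
finger_gap: 0.085
gripper_force: 0.0
```

```bash
python3 - <<'E'
from h import *
c=capture('side');i=cv2.resize(c['color'][70:300,185:335][:,:,::-1],(390,598),interpolation=cv2.INTER_CUBIC);cv2.imwrite('pics/end.png',i)
s=read_state();print(s['wrist_force'],s['eef_pos'],s['time_s'])
E
```

```text
[-0.28639607 -0.21323967 -0.00040164] [0.43242954 0.10132144 0.26873823] 35.8
```

View pics/end.png

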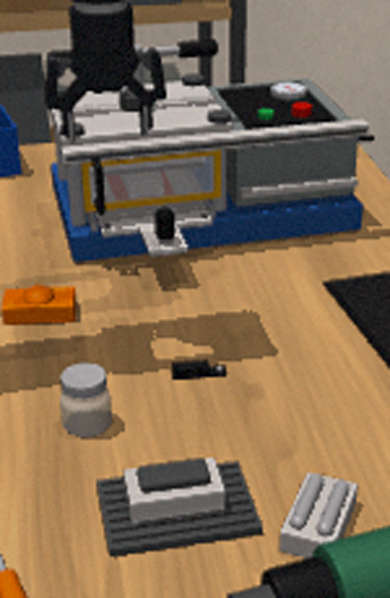

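The picture shows the guard shut, the tray home with the mould inside, and the used mould flat on the plate at (175,490). The bystanders are where they were.

```bash
python3 -c "
from plant import *
print(finish_job())"
```

```text
the job is handed in; nothing more can be done
None
```

The mould change is done and handed in at 35.8 s: the domed mould was placed within about 1 mm of the pad centre before the tray was pushed home, the guard is shut, and the used mould is flat on the cooling plate; no verdict was returned.

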